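# Put the breads back on their own boards

## Task

The three breads on the bakery counter lie on one another's boards: put the round roll on the round board, the baton on the long board and the tin loaf on the short rectangular board, each right way up in the middle of its board, the baton and the tin loaf lined up with the board's long side. Park a bread on the scale's empty pan to make room, and let go of it there; set the breads down rather than dropping them, and never lay one on the bare counter. Do not shift the jam jar, the flour shaker or the price card.

Things in the scene. Friction and masses are not known exactly. Their poses are not given: they have to be found in the camera images.
- roll: Round crusty roll with a domed top and a cross scored in it: 64 mm across at 18 to 32 mm above its flat underside, 50 mm high, 60 to 110 g, rigid. Origin: centre of the underside; z up. Lies at the start on the long board.
- baton: Long narrow baton bread with slanting scores: 165 mm long with tapering ends, 46 mm wide, 46 mm high, 100 to 170 g, rigid; its underside is flat, so it does not roll. Origin: centre of the underside; x along its length, z up. Lies at the start on the short board, its ends sticking out.
- tin_loaf: Small brick-shaped tin loaf with a rounded darker top: 100 mm long, 56 mm wide, sides upright to 34 mm, 62 mm high, 175 to 290 g, rigid. Origin: centre of the underside; x along its length, z up. Lies at the start on the round board.
- round_board: Round dark wooden serving board, 130 mm across, 18 mm thick, plain flat top. The roll's place. Origin: centre of the underside, on the counter (top 18 mm above it). It does not move.
- long_board: Long narrow dark wooden board, 210 x 75 mm, 18 mm thick, plain flat top. The baton's place. Origin: centre of the underside; x along its length (top 18 mm above the origin). It does not move.
- short_board: Short rectangular dark wooden board, 135 x 100 mm, 18 mm thick, plain flat top. The tin loaf's place. Origin: centre of the underside; x along its 135 mm length (top 18 mm above the origin). It does not move.
- scale: Low counter scale, 180 x 180 mm, 40 mm high; its whole top is a flat bare metal pan, empty at the start: the spare place. A black display box, 28 mm deep, 100 mm wide and 26 mm high, juts from its -x side. Origin: centre of the underside below the pan's centre (pan 40 mm above it). Neither it nor its pan moves.
- jam_jar: Glass jam jar with a brass-coloured cap, 60 mm across, 85 mm high, standing on the counter among the boards; leave it. Origin: centre of the underside.
- shaker: Steel flour shaker, 56 mm across, 94 mm high, standing on the counter among the boards; leave it. Origin: centre of the underside.
- card_block: Blank paper price card upright in a light wooden block, 40 x 70 mm and 24 mm high, about 78 mm high with the card, standing on the counter; leave it. Origin: centre of the block's underside; y along the card.
Things that resemble listed ones, but are neither listed nor needed, are in the scene too. Leave any pink, turquoise or yellow look-alike of the short_board alone.

How it is judged:
By the outcome, as a careful person would: the job done as asked, in the order asked, and still so for the second after the job is handed in, with the robot touching nothing.
It also fails if it takes over 120 s, if anything falls off the work surface, if the arm or the gripper's body presses on something with over 40 N, if the wrist force passes 120 N, or if a joint passes its speed limit or range.

## Robot

A 7-joint arm with a two-finger parallel gripper is mounted at the origin on the work surface. World frame = base frame: x ahead of the robot, y to its left, z up, the work surface at z = 0. Lengths are in mm, angles in degrees, forces in N, time in s.
With the tool pointing down it reaches from about 350 to 900 mm from the base axis. Payload 8.1 kg.
Tool frame: the origin (TCP) lies between the finger pads; the fingertips stand 25 mm ahead of it and the grasp point (between the pads) lies 6 mm ahead of it; x points along the fingers, z is the direction in which the jaws open and shut, and the axes are right-handed (so a half turn about x gives the same grasp; the last joint's range is limited). The gripper opens to 92 mm and grips with 3 to 60 N. Pads are 19 mm wide; open, the fingers measure 130 mm over their backs; the gripper's body (75 mm by 190 mm) begins 47 mm behind the grasp point.
Start: joints at [-79.16, 24.895, 1.432, 90.138, -0.665, 64.973, -4.303], TCP at [179.825, 598.585, 251.742] pointing down, gripper open.
Joint ranges: [-149.89, 149.89], [-25.12, 119.58], [-72.63, 75.52], [4.76, 147.25], [-75.54, 255.54], [6.69, 114.76], [-157.13, 157.13]. Speed limits (degrees/s): [127.2, 127.2, 172.46, 172.46, 180, 180, 180].

## Interface

Orientations are given as a 3x3 rotation matrix whose columns are the frame's x, y, z axes.
In Python, from bench import env, imaging, workorder gives the robot as it stands.
- The arm moves only by the tool arm_command, never from a script. Its argument "moves" is text: rows parted by semicolons, each of 7 numbers parted by spaces: the shift along the tool's x, y, z in units of 25 mm (1.0 is 25 mm), then the turn, a rotation vector about the tool's x, y, z in units of 5 degrees (1.0 is 5 degrees), then the opening, from -1 (shut) to 1 (fully open). A call has 1 to 12 rows; each row is the pose to reach, as a shift and turn from the pose commanded when the call began, along the tool's axes at that moment; what a row does not reach only later rows make up. A row lasts 1/12 s, in which the tool goes at most 41.7 mm and 7.16 degrees, less where a joint would pass 70% of its speed; a pose out of reach is approached as far as the arm can. A call with a gripper value outside its range is refused whole. The fingers move at their own pace and stop on an object; "newtons" is the grip in N (left out, the last holds). Time passes only in rows, so rows that repeat a pose let the fingers close. It gives the time, the measured TCP pose, the force and the opening at its end, in the units of the state.
- env.get_state(): the state, without advancing time (a new reading comes with each control period).
- imaging.get_image(name): name is "side" or "top" or "wrist"; returns a dict with "image" (384x512x3 uint8, red, green, blue), "intrinsics" (3x3 intrinsics, pixels), "xyz" and "attitude" of the camera in the world. Camera axes: x right, y down, z forward; pixel columns grow to the right and rows downward; lengths in mm; the calibration is good to about 2 mm. The wrist camera is an equidistant fisheye: a pixel r from the principal point sees the ray r / f radians off the axis. A picture is of the moment at which its call begins. There is no depth.
- workorder.close_job(): hands the job in, once; it reports no verdict.
The state is a dict: "clock": time; "q": joint angles; "joint_vel": joint speeds; "joint_torque": joint torques, N m; "tcp_pos": TCP position; "eef_rot": TCP orientation; "contact_force": force on the tool from outside, world axes, zero at the start; "moment": the same for the moment, N m; "finger_gap": finger opening in mm.
Only numpy, scipy, OpenCV 4.12 (cv2) and the standard library are available. Lean on these libraries where they do the work, as an engineer would, in place of code of your own. Each camera call takes 0.05 s, during which the arm holds its last target.

## Working session

There is one attempt and no reset: what is moved stays moved. The work goes in short steps, Python scripts to look and compute and a tool call to move; the robot and the scene stay as the last step left them, time stands still between calls to the robot, and variables do not carry over. Pictures are saved under pics/ and viewed, and the job is handed in when it is done.

Besides the shell and the picture viewer there is one more tool, called after "Call:" in YAML: its name, and indented under it one key for each argument. arm_command: Moves the arm, as the interface text tells. Its arguments: {"type":"object","properties":{"moves":{"type":"string"},"newtons":{"type":"number"}},"required":["moves"]}

```bash
ls; mkdir -p pics
python3 - <<'E'
from bench import env, imaging, workorder
import cv2
print(env.get_state())
for n in ("side","top","wrist"):
    d=imaging.get_image(n); cv2.imwrite(f"pics/{n}0.png",d["image"][:,:,::-1]); print(n,d["intrinsics"],d["xyz"],d["attitude"])
E
```

```text
pics
{'clock': 0.0, 'q': array([-79.15914116,  24.93386466,   1.43026418,  90.18763458,
        -0.66493137,  64.97275496,  -4.30180412]), 'joint_vel': array([-0.05143913, -0.03374992,  0.0456127 , -0.04962529,  0.0142753 ,
        0.02962014,  0.01540573]), 'joint_torque': array([ 1.08860909e-04, -6.67864394e+01,  9.85373519e-01, -3.14445877e+01,
       -6.03921711e-02,  4.33522963e-02,  1.81275191e-04]), 'tcp_pos': array([179.71489474, 598.12840632, 250.98276926]), 'eef_rot': array([[-3.08399801e-04, -9.57712706e-01,  2.87726047e-01],
       [-1.46801297e-03,  2.87726184e-01,  9.57711589e-01],
       [-9.99998875e-01, -1.27027503e-04, -1.49466937e-03]]), 'contact_force': array([-0.65755634, -0.21539661, -0.31984159]), 'moment': array([ 0.00295797,  0.02791226, -0.04000954]), 'finger_gap': 91.98745630753884}
side [[396.32837437   0.         260.07572057]
 [  0.         396.32837437 192.04972948]
 [  0.           0.           1.        ]] [ 329.84018014 1145.29731005 1038.93714398] [[-0.99189177 -0.10135176  0.07667165]
 [-0.12549201  0.68588486 -0.71680801]
 [ 0.02006183 -0.72061764 -0.69304238]]
top [[376.49279632   0.         259.99396543]
 [  0.         376.49279632 190.88419888]
 [  0.           0.           1.        ]] [ 211.25182179  104.11743504 1133.53757584] [[ 0.01088799 -0.98078016  0.19481202]
 [-0.99959483 -0.01579961 -0.02367599]
 [ 0.0262989  -0.1944753  -0.9805548 ]]
wrist [[297.31863964   0.         255.36807174]
 [  0.         297.31863964 190.25971348]
 [  0.           0.           1.        ]] [101.02498683 622.16691213 383.24731741] [[ 0.28854049  0.91359903  0.28649815]
 [ 0.957464   -0.27448792 -0.08898918]
 [-0.00266014  0.29998865 -0.95393906]]
```

View pics/top0.png

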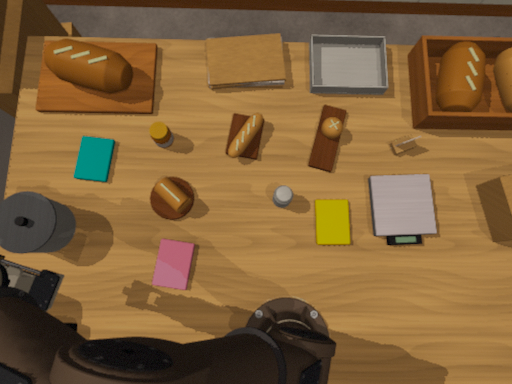

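View pics/side0.png

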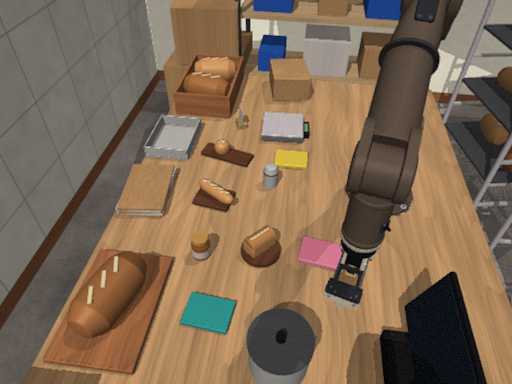

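View pics/wrist0.png

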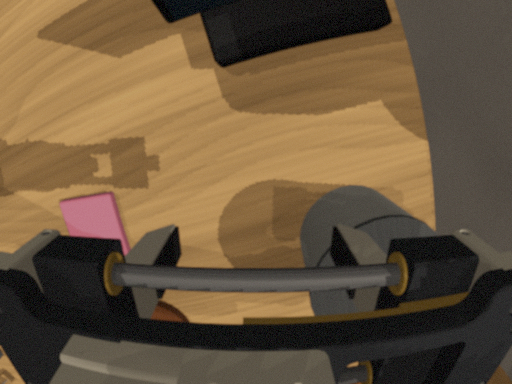

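The top view shows the tin loaf on the round board at (172,196), the baton on the short board at (245,136) and the roll on the long board at (328,135). The scale is at (402,205), the jar at (161,134), the shaker at (283,196) and the card at (404,145). 

Look-alikes:
- **Baton or loaf:** the big loaves at (88,68), (460,78) and (505,75).
- **Boards:** turquoise (95,160), pink (174,264), yellow (332,222), and the large plank at (247,62).
- **Scale pan:** the grey tray at (348,65).

I'll crop in closer to check these.

```bash
cat > h.py <<'E'
from bench import env, imaging, workorder
import cv2, numpy as np
def crop(n,x0,y0,x1,y1,s,out,fr=None):
    d=imaging.get_image(n); im=d["image"][y0:y1,x0:x1,::-1]
    im=cv2.resize(im,None,fx=s,fy=s,interpolation=cv2.INTER_CUBIC)
    for k in range((x0+19)//20*20,x1,20):
        cv2.line(im,((k-x0)*s,0),((k-x0)*s,6),(255,255,255),1); cv2.putText(im,str(k),((k-x0)*s+2,14),0,.35,(255,255,255),1)
    for k in range((y0+19)//20*20,y1,20):
        cv2.line(im,(0,(k-y0)*s),(6,(k-y0)*s),(255,255,255),1); cv2.putText(im,str(k),(8,(k-y0)*s+4),0,.35,(255,255,255),1)
    cv2.imwrite("pics/"+out,im); return d
CAM={"top":(np.array([[376.49279632,0,259.99396543],[0,376.49279632,190.88419888],[0,0,1]]),np.array([211.25182179,104.11743504,1133.53757584]),np.array([[0.01088799,-0.98078016,0.19481202],[-0.99959483,-0.01579961,-0.02367599],[0.0262989,-0.1944753,-0.9805548]])),
"side":(np.array([[396.32837437,0,260.07572057],[0,396.32837437,192.04972948],[0,0,1]]),np.array([329.84018014,1145.29731005,1038.93714398]),np.array([[-0.99189177,-0.10135176,0.07667165],[-0.12549201,0.68588486,-0.71680801],[0.02006183,-0.72061764,-0.69304238]]))}
def px2w(n,u,v,z):
    K,c,R=CAM[n]; r=R@np.linalg.solve(K,[u,v,1]); return c+r*(z-c[2])/r[2]
def w2px(n,p):
    K,c,R=CAM[n]; q=K@(R.T@(np.asarray(p,float)-c)); return q[:2]/q[2]
E
python3 - <<'E'
from h import *
crop("top",140,100,270,230,6,"t1.png")
E
python3 - <<'E'
from h import *
crop("top",290,95,450,255,5,"t2.png");
E
python3 - <<'E'
from h import *
crop("side",180,120,310,280,5,"s1.png");
E
python3 -c "
import cv2
for n in ['t1','t2','s1']: print(cv2.imread(f'pics/{n}.png').shape)
i=cv2.imread('pics/t1.png');cv2.imwrite('pics/t1b.png',cv2.resize(i,(600,600)))
i=cv2.imread('pics/t2.png');cv2.imwrite('pics/t2b.png',cv2.resize(i,(600,600)))
i=cv2.imread('pics/s1.png');cv2.imwrite('pics/s1b.png',cv2.resize(i,(488,600)))
"
```

```text
(780, 780, 3)
(800, 800, 3)
(800, 650, 3)
```

View pics/t1b.png

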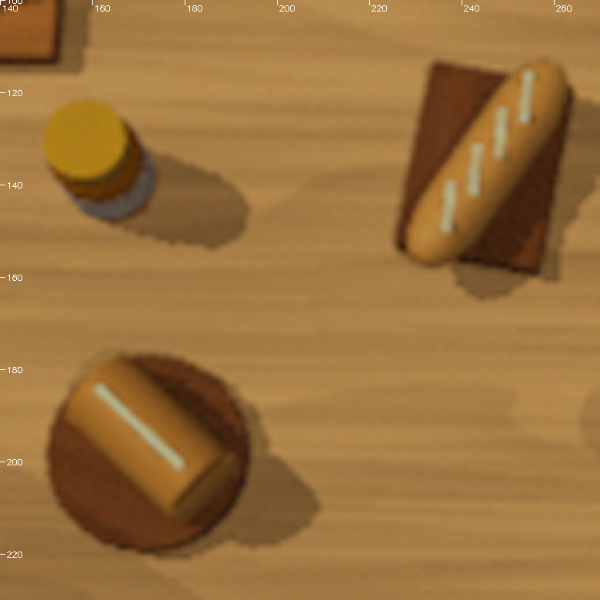

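View pics/t2b.png

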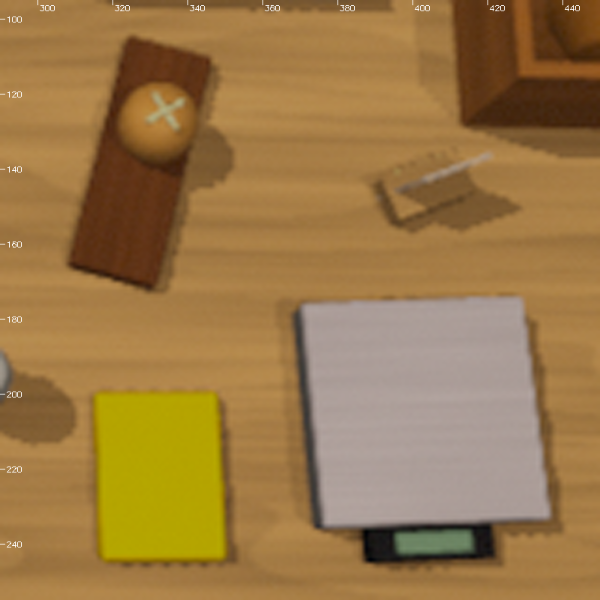

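View pics/s1b.png

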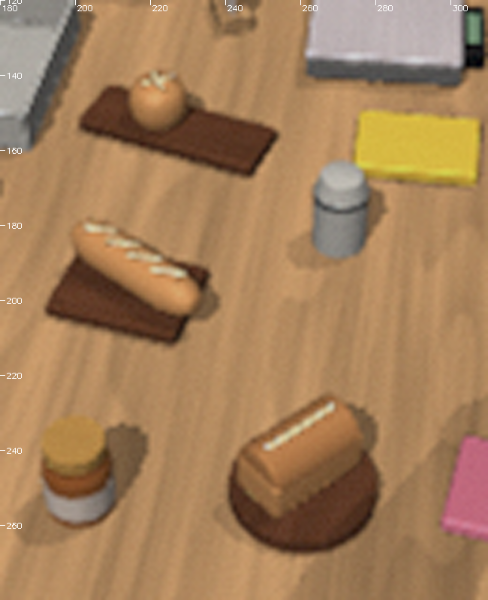

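Run:
```python
from h import *
f1=lambda X,Y:(140+(X+.5)/4.615-.5,100+(Y+.5)/4.615-.5)
f2=lambda X,Y:(290+(X+.5)/3.75-.5,95+(Y+.5)/3.75-.5)
fs=lambda X,Y:(180+(X+.5)/3.75-.5,120+(Y+.5)/3.75-.5)
def show(l,n,pts,z):
    P=np.array([px2w(n,*p,z)[:2] for p in pts]); print(l,P.round(0).tolist(),'mean',P.mean(0).round(1),'sides',np.linalg.norm(np.roll(P,-1,0)-P,axis=1).round(0),'ang',np.degrees(np.arctan2(*(np.roll(P,-1,0)-P).T[::-1])).round(1))
show('short top','top',[f1(433,62),f1(573,88),f1(538,268),f1(400,246)],18)
show('long top','top',[f2(129,37),f2(212,59),f2(155,287),f2(70,264)],18)
show('long side','side',[fs(110,88),fs(277,132),fs(252,170),fs(80,122)],18)
show('scale top','top',[f2(302,305),f2(521,297),f2(550,518),f2(318,526)],40)
show('round top LRTB','top',[f1(48,452),f1(148,353),f1(249,452),f1(148,546)],18)
show('round side','side',[fs(230,488),fs(379,488)],18)
show('tin score','top',[f1(97,385),f1(182,468)],18+62)
show('tin score side','side',[fs(265,448),fs(333,405)],80)
show('baton','top',[f1(545,58),f1(422,266)],18+20)
show('roll','top',[f2(118,122),f2(196,122),f2(157,82),f2(157,166)],43)
show('jar cap','top',[f1(85,140)],85)
show('shaker','side',[fs(342,180)],94)
show('card','top',[f2(398,190),f2(492,155)],78)
show('card block','top',[f2(383,178),f2(398,222),f2(475,190)],24)
```

```text
short top [[681.0, 163.0], [664.0, 68.0], [537.0, 90.0], [550.0, 182.0]] mean [608.1 125.9] sides [ 97. 130.  93. 132.] ang [-99.9 170.1  81.7  -8.2]
long top [[716.0, -124.0], [698.0, -194.0], [498.0, -140.0], [516.0, -70.0]] mean [ 607.2 -131.9] sides [ 73. 207.  72. 207.] ang [-104.6  165.    75.3  -14.9]
long side [[695.0, -176.0], [497.0, -126.0], [515.0, -58.0], [714.0, -111.0]] mean [ 605.4 -117.7] sides [204.  70. 206.  68.] ang [ 165.7   75.6  -14.9 -106.2]
scale top [[480.0, -253.0], [489.0, -432.0], [312.0, -441.0], [303.0, -258.0]] mean [ 395.9 -346. ] sides [179. 178. 184. 177.] ang [ -86.9 -177.    92.7    1.4]
round top LRTB [[407.0, 406.0], [474.0, 345.0], [409.0, 276.0], [347.0, 338.0]] mean [409.5 341.2] sides [90. 95. 88. 91.] ang [ -42.2 -133.3  135.2   48.4]
round side [[470.0, 365.0], [343.0, 347.0]] mean [406.5 355.7] sides [128. 128.] ang [-171.9    8.1]
tin score [[439.0, 362.0], [388.0, 307.0]] mean [413.3 334.3] sides [75. 75.] ang [-133.   47.]
tin score side [[440.0, 367.0], [389.0, 312.0]] mean [414.2 339.7] sides [75. 75.] ang [-132.7   47.3]
baton [[677.0, 87.0], [531.0, 166.0]] mean [604.  126.8] sides [166. 166.] ang [151.7 -28.3]
roll [[630.0, -108.0], [632.0, -172.0], [666.0, -141.0], [593.0, -139.0]] mean [ 630.3 -139.8] sides [64. 46. 73. 48.] ang [-88.8  42.5 178.5  40. ]
jar cap [[596.0, 378.0]] mean [595.7 377.8] sides [0.] ang [0.]
shaker [[411.0, 34.0]] mean [411.5  33.6] sides [0.] ang [0.]
card [[565.0, -322.0], [595.0, -399.0]] mean [ 580.2 -360.3] sides [83. 83.] ang [-68.4 111.6]
card block [[593.0, -332.0], [555.0, -342.0], [584.0, -408.0]] mean [ 577.6 -360.5] sides [39. 72. 77.] ang [-164.8  -66.4   83.4]
```

```bash
cat >> h.py <<'E'
from scipy.spatial.transform import Rotation as Ro
def plan(x,y,z,phi):
    s=env.get_state(); R0=s["eef_rot"]; p=np.deg2rad(phi)
    zz=np.array([np.cos(p),np.sin(p),0]); xx=np.array([0,0,-1.]); R=np.c_[xx,np.cross(zz,xx),zz]
    d=R0.T@(np.array([x,y,z])-s["tcp_pos"])
    print("t",round(float(s["clock"]),2),"shift",(d/25).round(2),"turn",(Ro.from_matrix(R0.T@R).as_rotvec(degrees=True)/5).round(2),"at",s["tcp_pos"].round(1),"gap",round(float(s["finger_gap"]),1),"F",s["contact_force"].round(1),"q7",s["q"][6].round(0))
def fish(d,u,v,z):
    K=d["intrinsics"]; a=(u-K[0,2])/K[0,0]; b=(v-K[1,2])/K[1,1]; r=np.hypot(a,b)
    ray=np.array([np.sin(r)*a/r,np.sin(r)*b/r,np.cos(r)]); ray=d["attitude"]@ray; c=d["xyz"]; return c+ray*(z-c[2])/ray[2]
def fpx(d,p):
    q=d["attitude"].T@(np.asarray(p,float)-d["xyz"]); t=np.arctan2(np.hypot(q[0],q[1]),q[2]); n=np.hypot(q[0],q[1])
    K=d["intrinsics"]; return np.array([K[0,2]+K[0,0]*t*q[0]/n,K[1,2]+K[1,1]*t*q[1]/n])
E
python3 - <<'E'
from h import *
plan(690,-150,290,75)
print(w2px("top",[0,0,0]), w2px("side",[179.7,598.1,226]))
E
```

```text
t 0.3 shift [ -1.53 -28.16 -22.8 ] turn [-0.34 -0.01  0.  ] at [179.8 598.4 251.5] gap 91.9 F [-0.1 -0.1  0. ] q7 -4.0
[285.24927676 341.53715596] [344.57103915 286.80322297]
```

Call:
arm_command:
  moves: "-1.5 -14 -11.4 0 0 0 1;-1.5 -14 -11.4 0 0 0 1;-1.5 -14 -11.4 0 0 0 1;-1.5 -14 -11.4 0 0 0 1;-1.5 -14 -11.4 0 0 0 1;-1.5 -14 -11.4 0 0 0 1;-1.5 -14 -11.4 0 0 0 1;-1.5 -14 -11.4 0 0 0 1;-1.5 -14 -11.4 0 0 0 1;-1.5 -14 -11.4 0 0 0 1;-1.5 -14 -11.4 0 0 0 1;-1.5 -14 -11.4 0 0 0 1"

```text
clock: 1.3
tcp_pos: [437.3, 217.8, 290.3]
eef_rot: [[0.003, -0.955, 0.297], [-0.002, 0.297, 0.955], [-1.0, -0.004, -0.001]]
contact_force: [-0.1, 0.4, -1.5]
finger_gap: 91.9
```

Run:
```python
from h import *
plan(690,-150,290,75)
d=imaging.get_image("wrist"); cv2.imwrite("pics/w1.png",d["image"][:,:,::-1]); print(d["xyz"],d["attitude"].tolist())
```

```text
t 1.3 shift [  0.07 -14.03 -11.04] turn [-0.46 -0.01  0.04] at [437.3 217.8 290.3] gap 91.9 F [-0.1  0.4 -1.5] q7 43.0
[358.34944979 242.58579818 422.19973771] [[0.298197707290927, 0.9097317132581737, 0.28890541230440964], [0.9545022654721214, -0.2836120691648396, -0.09213913084365825], [-0.0018848275839455223, 0.30323654812107415, -0.952913450061753]]
```

View pics/w1.png

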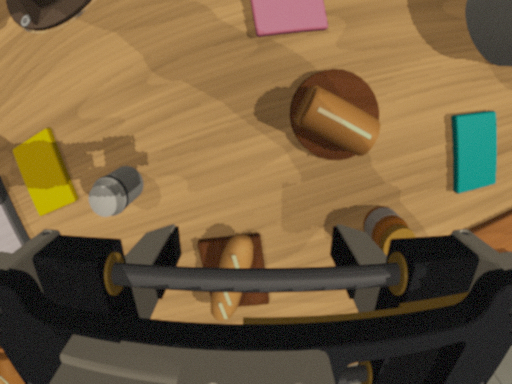

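The wrist view shows the round board with the tin loaf at (335,114), its score running (319,107)-(370,138), and the baton on the short board at (235,275). I'll compare these positions with the top camera's.

Run:
```python
from h import *
d=imaging.get_image("wrist")
for n,u,v,z in [("L",291,112,18),("R",379,112,18),("T",335,69.5,18),("B",335,158.5,18),("s1",319,107,80),("s2",370,138,80)]: print(n,fish(d,u,v,z).round(0))
plan(690,-150,290,75)
```

```text
L [387. 286.  18.]
R [419. 410.  18.]
T [346. 362.  18.]
B [467. 329.  18.]
s1 [385. 313.  80.]
s2 [437. 366.  80.]
t 1.4 shift [ -0.02 -14.16 -11.31] turn [-0.39  0.01  0.  ] at [433.8 223.6 289.5] gap 92.0 F [-1.2  0.2 -0.5] q7 42.0
```

Call:
arm_command:
  moves: "0 -14 -11 -0.5 0 0 1;0 -14 -11 -0.5 0 0 1;0 -14 -11 -0.5 0 0 1;0 -14 -11 -0.5 0 0 1;0 -14 -11 -0.5 0 0 1;0 -14 -11 -0.5 0 0 1;0 -14 -11 -0.5 0 0 1;0 -14 -11 -0.5 0 0 1;0 -14 -11 -0.5 0 0 1;0 -14 -11 -0.5 0 0 1;0 -14 -11 -0.5 0 0 1;0 -14 -11 -0.5 0 0 1"

```text
clock: 2.4
tcp_pos: [690.6, -144.1, 287.6]
eef_rot: [[-0.001, -0.968, 0.25], [-0.003, 0.25, 0.968], [-1.0, 0.0, -0.003]]
contact_force: [-1.9, 0.2, -0.5]
finger_gap: 92.1
```

Run:
```python
from h import *
plan(690,-150,290,75)
d=crop("wrist",110,0,450,240,2,"w2.png"); print(d["xyz"],d["attitude"].tolist())
```

```text
t 2.4 shift [-0.09 -0.04 -0.23] turn [ 0.1  -0.04 -0.  ] at [ 690.6 -144.1  287.6] gap 92.1 F [-1.9  0.2 -0.5] q7 93.0
[ 611.12136621 -122.91520343  419.84339425] [[0.2508312164740059, 0.9239041469669327, 0.2889374120107519], [0.9680194706400491, -0.23794812044165553, -0.07949211558411641], [-0.004690981126105209, 0.29963614467481076, -0.954042019777162]]
```

View pics/w2.png

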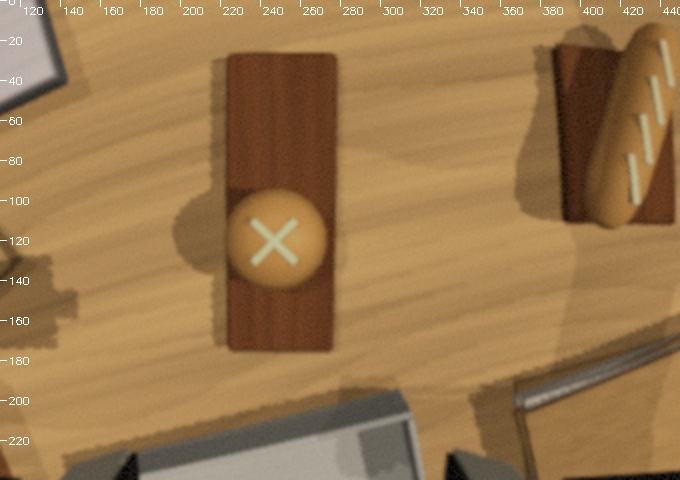

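Run:
```python
from h import *
d=imaging.get_image("wrist")
g=lambda X,Y:(110+(X+.5)/2-.5,(Y+.5)/2-.5)
def show(l,pts,z):
    P=np.array([fish(d,*g(*p),z)[:2] for p in pts]); print(l,P.round(0).tolist(),'mean',P.mean(0).round(1),'sides',np.linalg.norm(np.roll(P,-1,0)-P,axis=1).round(0),'ang',np.degrees(np.arctan2(*(np.roll(P,-1,0)-P).T[::-1])).round(1))
show("long",[(228,54),(336,54),(334,351),(228,351)],18)
show("roll",[(226,240),(328,240),(276,188),(276,289)],43)
show("cross",[(274,242)],67)
show("short3",[(556,46),(565,222),(676,224)],18)
plan(690,-150,290,75)
```

```text
long [[501.0, -137.0], [519.0, -67.0], [718.0, -118.0], [700.0, -190.0]] mean [ 609.4 -127.9] sides [ 72. 205.  74. 206.] ang [  75.2  -14.4 -104.4  165. ]
roll [[624.0, -167.0], [640.0, -105.0], [600.0, -128.0], [662.0, -145.0]] mean [ 631.5 -136.2] sides [64. 46. 64. 45.] ang [  75.4 -149.6  -14.6 -149.7]
cross [[631.0, -137.0]] mean [ 631.4 -137. ] sides [0.] ang [0.]
short3 [[538.0, 91.0], [665.0, 67.0], [683.0, 167.0]] mean [628.4 108.6] sides [130. 102. 164.] ang [ -10.7   80.1 -152.3]
t 2.5 shift [-0.08 -0.14 -0.44] turn [ 0.15  0.   -0.02] at [ 689.4 -138.5  288. ] gap 92.0 F [-0.7  1.3 -0.1] q7 93.0
```

Run:
```python
from h import *
plan(631,-137,120,75)
```

```text
t 2.5 shift [ 6.72  2.27 -0.52] turn [ 0.15  0.   -0.02] at [ 689.4 -138.5  288. ] gap 92.0 F [-0.7  1.3 -0.1] q7 93.0
```

Call:
arm_command:
  moves: "2 2.25 -0.5 0.1 0 0 1;3.5 2.25 -0.5 0.1 0 0 1;5 2.25 -0.5 0.1 0 0 1;6 2.25 -0.5 0.1 0 0 1;6.5 2.25 -0.5 0.1 0 0 1;6.7 2.25 -0.5 0.1 0 0 1;6.7 2.25 -0.5 0.1 0 0 1;6.7 2.25 -0.5 0.1 0 0 1"

```text
clock: 3.17
tcp_pos: [632.5, -136.1, 123.1]
eef_rot: [[0.002, -0.968, 0.252], [0.0, 0.252, 0.968], [-1.0, -0.002, 0.001]]
contact_force: [-0.2, -0.8, 1.8]
finger_gap: 91.9
```

Run:
```python
from h import *
plan(631,-137,49,75)
plan(631,-137,49,75)
d=imaging.get_image("wrist"); cv2.imwrite("pics/w3.png",d["image"][:,:,::-1])
```

```text
t 3.17 shift [ 2.96  0.06 -0.05] turn [0.08 0.01 0.02] at [ 632.5 -136.1  123.1] gap 91.9 F [-0.2 -0.8  1.8] q7 96.0
t 3.17 shift [ 2.96  0.06 -0.05] turn [0.08 0.01 0.02] at [ 632.5 -136.1  123.1] gap 91.9 F [-0.2 -0.8  1.8] q7 96.0
```

View pics/w3.png

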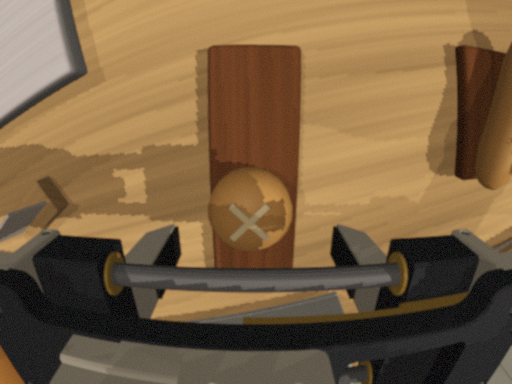

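The roll at (250,208) sits between the fingers. I'll go down and grip.

Call:
arm_command:
  moves: "1 0 0 0 0 0 1;2 0 0 0 0 0 1;2.5 0 0 0 0 0 1;2.8 0 0 0 0 0 1;2.95 0 0 0 0 0 1;2.95 0 0 0 0 0 1;2.95 0 0 0 0 0 1;2.95 0 0 0 0 0 -1;2.95 0 0 0 0 0 -1;2.95 0 0 0 0 0 -1;2.95 0 0 0 0 0 -1;2.95 0 0 0 0 0 -1"
  newtons: 15

```text
clock: 4.22
tcp_pos: [631.6, -137.7, 48.3]
eef_rot: [[0.0, -0.967, 0.254], [-0.0, 0.254, 0.967], [-1.0, -0.001, -0.0]]
contact_force: [-0.5, 0.3, 4.5]
finger_gap: 63.6
```

Call:
arm_command:
  moves: "0 0 0 0 0 0 -1;0 0 0 0 0 0 -1;0 0 0 0 0 0 -1;0 0 0 0 0 0 -1"

```text
clock: 4.55
tcp_pos: [631.6, -137.7, 48.3]
eef_rot: [[0.0, -0.967, 0.254], [-0.0, 0.254, 0.967], [-1.0, -0.0, -0.0]]
contact_force: [-1.0, -1.2, 5.2]
finger_gap: 63.7
```

Run:
```python
from h import *
plan(398,-344,190,75)
```

```text
t 4.55 shift [ -5.67   6.94 -10.36] turn [ 0.05 -0.    0.01] at [ 631.6 -137.7   48.3] gap 63.7 F [-1.  -1.2  5.2] q7 97.0
```

Call:
arm_command:
  moves: "-0.5 0 0 0 0 0 -1;-1.5 0 0 0 0 0 -1;-3 0 0 0 0 0 -1;-4.5 1 -1.5 0 0 0 -1;-5.6 2 -3 0 0 0 -1;-5.6 3 -4.5 0 0 0 -1;-5.6 4 -6 0 0 0 -1;-5.6 5 -7.5 0 0 0 -1;-5.6 6 -9 0 0 0 -1;-5.6 6.9 -10.2 0 0 0 -1;-5.6 6.9 -10.2 0 0 0 -1;-5.6 6.9 -10.2 0 0 0 -1"

```text
clock: 5.55
tcp_pos: [393.1, -345.4, 189.0]
eef_rot: [[-0.002, -0.965, 0.264], [-0.002, 0.264, 0.965], [-1.0, 0.001, -0.002]]
contact_force: [-0.0, -0.5, -1.5]
finger_gap: 63.7
```

Run:
```python
from h import *
plan(397,-342,71,75)
d=imaging.get_image("wrist"); cv2.imwrite("pics/w4.png",d["image"][:,:,::-1])
plan(397,-342,71,75)
```

```text
t 5.55 shift [ 4.72 -0.12  0.18] turn [-0.06 -0.03 -0.01] at [ 393.1 -345.4  189. ] gap 63.7 F [-0.  -0.5 -1.5] q7 121.0
t 5.6 shift [ 4.71 -0.02  0.05] turn [-0.03 -0.01 -0.  ] at [ 396.3 -343.   188.8] gap 63.6 F [ 1.1  1.3 -0.2] q7 121.0
```

View pics/w4.png

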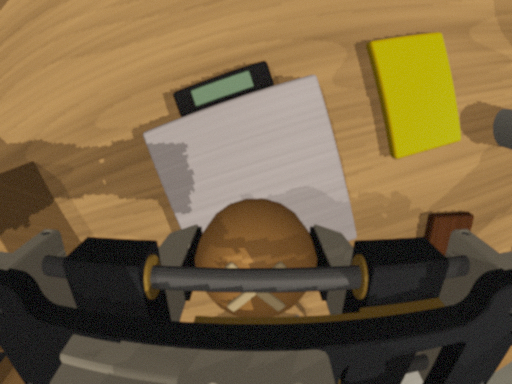

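The roll is held upright over the pan, whose top corners are at (145,135) and (315,78). I'll set it down.

Call:
arm_command:
  moves: "1 0 0 0 0 0 -1;2 0 0 0 0 0 -1;3 0 0 0 0 0 -1;3.8 0 0 0 0 0 -1;4.2 0 0 0 0 0 -1;4.4 0 0 0 0 0 -1;4.5 0 0 0 0 0 -1;4.6 0 0 0 0 0 -1;4.65 0 0 0 0 0 -1;4.65 0 0 0 0 0 -1;4.65 0 0 0 0 0 -1"

```text
clock: 6.52
tcp_pos: [400.2, -340.5, 72.4]
eef_rot: [[0.001, -0.967, 0.254], [-0.0, 0.254, 0.967], [-1.0, -0.001, -0.0]]
contact_force: [1.1, 0.1, -0.4]
finger_gap: 63.1
```

Call:
arm_command:
  moves: "0.05 0 0 0 0 0 -1;0.05 0 0 0 0 0 -1;0.05 0 0 0 0 0 -1"

```text
clock: 6.77
tcp_pos: [399.9, -340.3, 70.6]
eef_rot: [[0.0, -0.967, 0.254], [-0.0, 0.254, 0.967], [-1.0, -0.0, 0.0]]
contact_force: [-0.1, 0.3, -0.2]
finger_gap: 63.6
```

Call:
arm_command:
  moves: "0.04 0 0 0 0 0 -1;0.08 0 0 0 0 0 -1;0.08 0 0 0 0 0 -1;0.08 0 0 0 0 0 -1"

```text
clock: 7.1
tcp_pos: [400.1, -340.4, 69.5]
eef_rot: [[0.001, -0.967, 0.254], [0.0, 0.254, 0.967], [-1.0, -0.001, 0.0]]
contact_force: [-2.8, 3.1, 15.2]
finger_gap: 63.2
```

Contact is clear at 15 N, so I'll back off slightly and release.

Call:
arm_command:
  moves: "-0.04 0 0 0 0 0 -1;-0.04 0 0 0 0 0 -1;-0.04 0 0 0 0 0 0.2;-0.04 0 0 0 0 0 0.6;-0.04 0 0 0 0 0 1;-0.04 0 0 0 0 0 1;-0.04 0 0 0 0 0 1;-0.5 0 0 0 0 0 1;-1.5 0 0 0 0 0 1;-3 0 0 0 0 0 1;-5 0 0 0 0 0 1;-6 0 0 0 0 0 1"

```text
clock: 8.1
tcp_pos: [399.6, -340.5, 220.8]
eef_rot: [[0.0, -0.967, 0.255], [-0.001, 0.255, 0.967], [-1.0, -0.0, -0.001]]
contact_force: [1.1, 0.0, -0.2]
finger_gap: 92.0
```

Run:
```python
from h import *
plan(604,128,260,62)
plan(655,120,260,62)
d=imaging.get_image("wrist"); cv2.imwrite("pics/w5.png",d["image"][:,:,::-1])
```

```text
t 8.1 shift [-1.58 -3.13 20.2 ] turn [ 2.65 -0.01  0.01] at [ 399.6 -340.5  220.8] gap 92.0 F [ 1.1  0.  -0.2] q7 120.0
t 8.1 shift [-1.57 -5.19 20.41] turn [ 2.65 -0.01  0.01] at [ 399.6 -340.5  220.8] gap 92.0 F [ 1.1  0.  -0.2] q7 120.0
```

View pics/w5.png

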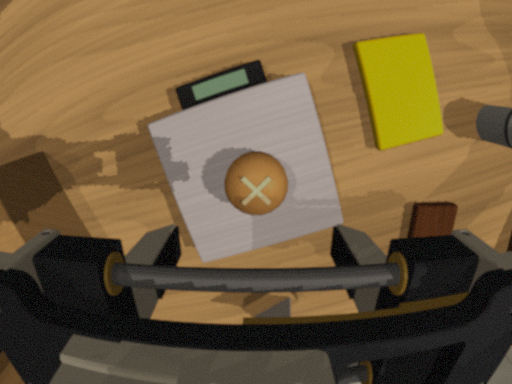

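The roll stands in the middle of the pan with its cross up, at (256,185). The baton is next.

Call:
arm_command:
  moves: "-2.8 -5 19 2.6 0 0 1;-2.8 -5 19 2.6 0 0 1;-2.8 -5 19 2.6 0 0 1;-2.8 -5 19 2.6 0 0 1;-2.8 -5 19 2.6 0 0 1;-2.8 -5 19 2.6 0 0 1;-2.8 -5 19 2.6 0 0 1;-2.8 -5 19 2.6 0 0 1;-2.8 -5 19 2.6 0 0 1;-2.8 -5 19 2.6 0 0 1;-2.8 -5 19 2.6 0 0 1;-2.8 -5 19 2.6 0 0 1"

```text
clock: 9.15
tcp_pos: [640.2, 86.2, 288.0]
eef_rot: [[-0.0, -0.885, 0.465], [0.0, 0.465, 0.885], [-1.0, 0.0, 0.0]]
contact_force: [1.4, -0.1, 0.4]
finger_gap: 92.1
```

Call:
arm_command:
  moves: "0 0 0 0 0 0 1;0 0 0 0 0 0 1;0 0 0 0 0 0 1;0 0 0 0 0 0 1;0 0 0 0 0 0 1"

```text
clock: 9.57
tcp_pos: [639.3, 82.3, 288.0]
eef_rot: [[-0.0, -0.884, 0.467], [-0.0, 0.467, 0.884], [-1.0, -0.0, -0.001]]
contact_force: [-0.1, -0.7, 0.9]
finger_gap: 91.6
```

Run:
```python
from h import *
plan(678,88,290,62)
d=crop("wrist",130,0,450,240,2,"w6.png"); print(d["xyz"])
plan(604,128,120,62)
import pickle; pickle.dump(d,open("d6.pkl","wb"))
```

```text
t 9.57 shift [-0.08 -1.26  0.92] turn [ 0.03 -0.01  0.  ] at [639.3  82.3 288. ] gap 91.6 F [-0.1 -0.7  0.9] q7 58.0
[566.51139192 120.84441722 420.23049631]
t 9.62 shift [6.72 2.1  0.95] turn [ 0.03 -0.    0.  ] at [639.3  82.6 288.1] gap 91.9 F [ 0.5  0.3 -0.1] q7 58.0
```

View pics/w6.png

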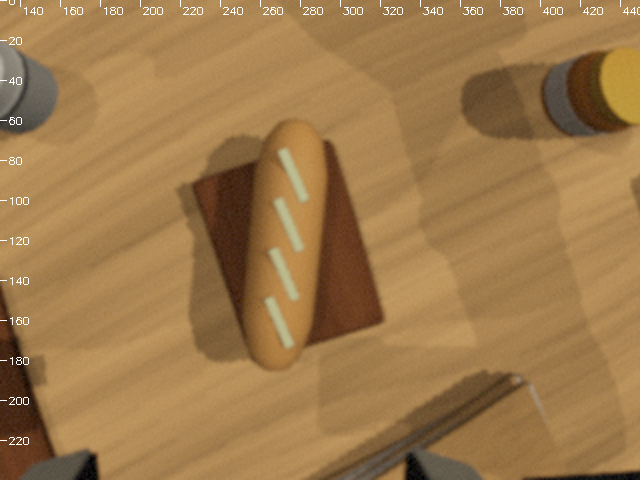

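Run:
```python
from h import *
import pickle; d=pickle.load(open("d6.pkl","rb"))
g=lambda X,Y:(130+(X+.5)/2-.5,(Y+.5)/2-.5)
def show(l,pts,z):
    P=np.array([fish(d,*g(*p),z)[:2] for p in pts]); print(l,P.round(0).tolist(),'mean',P.mean(0).round(1),'sides',np.linalg.norm(np.roll(P,-1,0)-P,axis=1).round(0),'ang',np.degrees(np.arctan2(*(np.roll(P,-1,0)-P).T[::-1])).round(1)); return P
P=show("short",[(193,185),(331,142),(384,320)],18); print((P[0]+P[2])/2)
show("baton ends",[(296,118),(272,370)],18+22)
show("baton mid",[(249,243),(321,246)],18+23)
show("scores mid",[(292,174),(279,322)],18+44)
show("sc4",[(282,150),(306,200),(267,298),(291,347)],18+44)
show("long edge",[(0,280),(57,460)],18)
```

```text
short [[539.0, 91.0], [556.0, 186.0], [682.0, 164.0]] mean [592.1 147. ] sides [ 97. 128. 161.] ang [  80.    -9.8 -152.9]
[610.37392828 127.52733127]
baton ends [[533.0, 170.0], [672.0, 80.0]] mean [602.1 125. ] sides [165. 165.] ang [-32.8 147.2]
baton mid [[590.0, 106.0], [613.0, 146.0]] mean [601.4 126. ] sides [46. 46.] ang [  60.2 -119.8]
scores mid [[564.0, 149.0], [640.0, 100.0]] mean [601.9 124.7] sides [91. 91.] ang [-32.4 147.6]
sc4 [[548.0, 151.0], [581.0, 149.0], [623.0, 101.0], [658.0, 100.0]] mean [602.7 125.1] sides [ 33.  64.  34. 121.] ang [ -2.2 -48.9  -1.8 155.2]
long edge [[526.0, -63.0], [664.0, -102.0]] mean [595.  -82.7] sides [144. 144.] ang [-15.5 164.5]
```

Run:
```python
from h import *
f1=lambda X,Y:(140+(X+.5)/4.615-.5,100+(Y+.5)/4.615-.5)
P=np.array([px2w("top",*f1(*p),62)[:2] for p in [(526,97),(448,206)]]);print(P, np.degrees(np.arctan2(*(P[1]-P[0])[::-1])))
import pickle; d=pickle.load(open("d6.pkl","rb"))
# edge points from wrist: left/right edges at rows
g=lambda X,Y:(130+(X+.5)/2-.5,(Y+.5)/2-.5)
for L,Rr,Y in [(258,327,170),(246,318,290)]:
    P=np.array([fish(d,*g(x,Y),41)[:2] for x in (L,Rr)]); print(P.mean(0))
# overlay of model outline
im=cv2.imread("pics/w6.png")
for yaw,col in ((-32.6,(0,255,0)),(-29,(255,0,0))):
    a=np.deg2rad(yaw); 
    for pl in ([(-82,0),(82,0)],[(-50,23),(50,23)],[(-50,-23),(50,-23)]):
        q=[]
        for x,y in pl:
            w=[602+x*np.cos(a)-y*np.sin(a),125.5+x*np.sin(a)+y*np.cos(a),41]; u=fpx(d,w); q.append((int((u[0]-130)*2),int(u[1]*2)))
        cv2.line(im,*q,col,1)
cv2.imwrite("pics/ov6.png",im[80:400,150:420])
```

```text
[[639.60119512  99.90892151]
 [564.25931466 149.04607505]] 146.8880473770518
[561.24094589 152.27582522]
[626.64004188 110.77081461]
```

View pics/ov6.png

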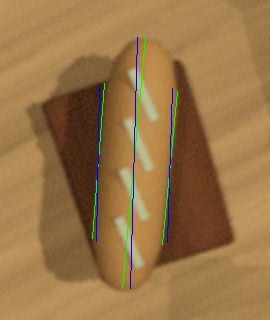

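Run:
```python
from h import *
plan(602,125.5,110,57.4)
```

```text
t 9.62 shift [7.12 2.12 0.82] turn [ 0.95 -0.    0.  ] at [639.3  82.6 288.1] gap 91.9 F [ 0.5  0.3 -0.1] q7 58.0
```

Call:
arm_command:
  moves: "1.5 2.1 0.8 0.95 0 0 1;3 2.1 0.8 0.95 0 0 1;4.5 2.1 0.8 0.95 0 0 1;6 2.1 0.8 0.95 0 0 1;6.7 2.1 0.8 0.95 0 0 1;7 2.1 0.8 0.95 0 0 1;7 2.1 0.8 0.95 0 0 1;7 2.1 0.8 0.95 0 0 1;7 2.1 0.8 0.95 0 0 1;7 2.1 0.8 0.95 0 0 1"

```text
clock: 10.45
tcp_pos: [603.9, 126.3, 115.1]
eef_rot: [[0.003, -0.843, 0.537], [0.001, 0.537, 0.843], [-1.0, -0.002, 0.003]]
contact_force: [0.3, -0.2, -0.0]
finger_gap: 91.9
```

Run:
```python
from h import *
plan(602,125.5,47,57.4)
```

```text
t 10.45 shift [ 2.72  0.05 -0.07] turn [0.02 0.03 0.03] at [603.9 126.3 115.1] gap 91.9 F [ 0.3 -0.2 -0. ] q7 53.0
```

Call:
arm_command:
  moves: "1 0 0 0 0 0 1;1.8 0 0 0 0 0 1;2.3 0 0 0 0 0 1;2.6 0 -0.05 0 0 0 1;2.7 0.05 -0.05 0 0 0 1;2.7 0.05 -0.05 0 0 0 1;2.7 0.05 -0.05 0 0 0 1;2.7 0.05 -0.05 0 0 0 -1;2.7 0.05 -0.05 0 0 0 -1;2.7 0.05 -0.05 0 0 0 -1;2.7 0.05 -0.05 0 0 0 -1;2.7 0.05 -0.05 0 0 0 -1"
  newtons: 25

```text
clock: 11.45
tcp_pos: [600.9, 126.0, 45.7]
eef_rot: [[0.0, -0.844, 0.537], [0.0, 0.537, 0.844], [-1.0, -0.0, 0.0]]
contact_force: [-0.7, -0.3, -0.2]
finger_gap: 63.2
```

Call:
arm_command:
  moves: "0 0 0 0 0 0 -1;0 0 0 0 0 0 -1;0 0 0 0 0 0 -1;0 0 0 0 0 0 -1"

```text
clock: 11.78
tcp_pos: [600.8, 126.0, 45.5]
eef_rot: [[0.0, -0.844, 0.537], [0.0, 0.537, 0.844], [-1.0, -0.0, 0.0]]
contact_force: [-0.6, 0.0, 0.1]
finger_gap: 45.7
```

Run:
```python
from h import *
plan(609,-128,150,75.3)
d=imaging.get_image("top"); cv2.imwrite("pics/t5.png",d["image"][:,:,::-1])
```

```text
t 11.78 shift [-4.18 -5.73 -8.39] turn [-3.55  0.    0.  ] at [600.8 126.   45.5] gap 45.7 F [-0.6  0.   0.1] q7 54.0
```

Call:
arm_command:
  moves: "-0.5 0 0 0 0 0 -1;-1.5 0 0 0 0 0 -1;-3 0 0 0 0 0 -1;-4 -0.5 -0.8 -0.5 0 0 -1;-4.2 -1.3 -1.9 -1 0 0 -1;-4.2 -2.1 -3.1 -1.5 0 0 -1;-4.2 -2.9 -4.3 -2 0 0 -1;-4.2 -3.7 -5.5 -2.5 0 0 -1;-4.2 -4.5 -6.7 -3 0 0 -1;-4.2 -5.3 -7.8 -3.5 0 0 -1;-4.2 -5.7 -8.4 -3.5 0 0 -1;-4.2 -5.7 -8.4 -3.5 0 0 -1"

```text
clock: 12.83
tcp_pos: [607.3, -134.8, 151.6]
eef_rot: [[0.001, -0.964, 0.266], [-0.004, 0.266, 0.964], [-1.0, -0.001, -0.003]]
contact_force: [-0.2, -0.9, -2.0]
finger_gap: 45.5
```

Call:
arm_command:
  moves: "0 0 0 0 0 0 -1;0 0 0 0 0 0 -1;0 0 0 0 0 0 -1"

```text
clock: 13.08
tcp_pos: [608.4, -125.8, 150.7]
eef_rot: [[0.0, -0.967, 0.256], [0.001, 0.256, 0.967], [-1.0, 0.0, 0.001]]
contact_force: [0.5, 0.5, -1.5]
finger_gap: 45.9
```

Run:
```python
from h import *
plan(608,-127.7,46,75.1)
d=crop("wrist",130,0,400,260,2,"w7.png")
plan(608,-127.7,46,75.1)
import pickle; pickle.dump(d,open("d7.pkl","wb"))
```

```text
t 13.08 shift [ 4.19 -0.01 -0.08] turn [ 0.01  0.01 -0.  ] at [ 608.4 -125.8  150.7] gap 45.9 F [ 0.5  0.5 -1.5] q7 91.0
t 13.13 shift [ 4.18 -0.01 -0.08] turn [ 0.01  0.01 -0.  ] at [ 608.3 -125.8  150.6] gap 46.4 F [ 0.1  0.3 -0.7] q7 91.0
```

View pics/w7.png

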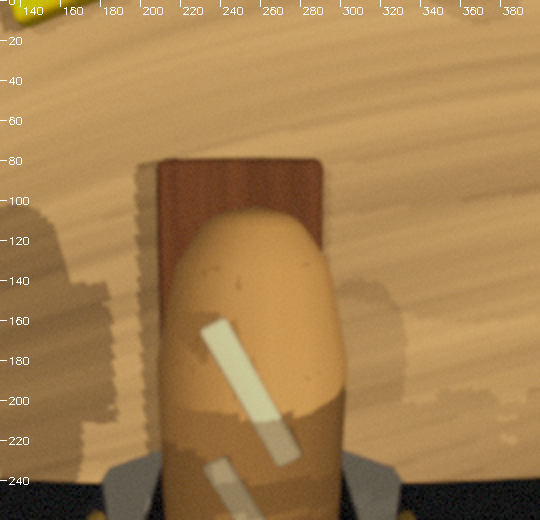

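Run:
```python
from h import *
import pickle; d=pickle.load(open("d7.pkl","rb"))
g=lambda X,Y:(130+(X+.5)/2-.5,(Y+.5)/2-.5)
t=fish(d,*g(256,208),146); a=np.deg2rad(-14.9); u=np.array([np.cos(a),np.sin(a)]); v=np.array([-u[1],u[0]])
r=t[:2]-np.array([608.4,-125.8]); print("tip",t.round(1),r@u,r@v)
P=np.array([fish(d,*g(*p),18)[:2] for p in [(157,160),(322,159)]]); m=P.mean(0); print(P.round(1),np.linalg.norm(P[1]-P[0]),m, m+105*u)
```

```text
tip [ 530.9 -104.1  146. ] -80.43685753983765 1.0149852170668727
[[ 500.1 -140. ]
 [ 518.7  -70. ]] 72.45217021318096 [ 509.41737579 -104.9741474 ] [ 610.88686412 -131.97309068]
```

Run:
```python
from h import *
plan(608.5,-132,46,75.1)
```

```text
t 13.13 shift [ 4.18 -0.07 -0.24] turn [ 0.01  0.01 -0.  ] at [ 608.3 -125.8  150.6] gap 46.4 F [ 0.1  0.3 -0.7] q7 91.0
```

Call:
arm_command:
  moves: "0.8 -0.05 -0.1 0 0 0 -1;1.8 -0.05 -0.25 0 0 0 -1;2.8 -0.05 -0.25 0 0 0 -1;3.4 -0.05 -0.25 0 0 0 -1;3.8 -0.05 -0.25 0 0 0 -1;4 -0.05 -0.25 0 0 0 -1;4.1 -0.05 -0.25 0 0 0 -1;4.1 -0.05 -0.25 0 0 0 -1;4.1 -0.05 -0.25 0 0 0 -1;4.1 -0.05 -0.25 0 0 0 -1"

```text
clock: 13.97
tcp_pos: [608.5, -134.2, 49.0]
eef_rot: [[0.002, -0.966, 0.258], [-0.0, 0.258, 0.966], [-1.0, -0.002, 0.0]]
contact_force: [-0.7, -0.2, -1.6]
finger_gap: 46.1
```

Run:
```python
from h import *
plan(608.5,-132,46,75.1)
```

```text
t 13.97 shift [0.12 0.02 0.08] turn [-0.01  0.    0.02] at [ 608.5 -134.2   49. ] gap 46.1 F [-0.7 -0.2 -1.6] q7 93.0
```

Call:
arm_command:
  moves: "0 0 0.06 0 0 0 -1;0.02 0 0.06 0 0 0 -1;0.04 0 0.06 0 0 0 -1;0.05 0 0.06 0 0 0 -1;0.05 0 0.06 0 0 0 -1;0.05 0 0.06 0 0 0 -1"

```text
clock: 14.47
tcp_pos: [608.2, -132.7, 46.7]
eef_rot: [[-0.0, -0.966, 0.258], [0.0, 0.258, 0.966], [-1.0, 0.0, 0.0]]
contact_force: [0.4, 0.2, -1.1]
finger_gap: 46.0
```

Call:
arm_command:
  moves: "0.02 0 0 0 0 0 -1;0.04 0 0 0 0 0 -1;0.04 0 0 0 0 0 -1;0.04 0 0 0 0 0 -1"

```text
clock: 14.8
tcp_pos: [608.2, -132.7, 45.6]
eef_rot: [[-0.0, -0.966, 0.258], [0.0, 0.258, 0.966], [-1.0, 0.0, 0.0]]
contact_force: [-0.2, 0.0, -1.5]
finger_gap: 46.0
```

Call:
arm_command:
  moves: "0.02 0 0 0 0 0 -1;0.02 0 0 0 0 0 -1;0.02 0 0 0 0 0 -1"

```text
clock: 15.05
tcp_pos: [608.2, -132.7, 45.5]
eef_rot: [[0.0, -0.966, 0.258], [0.0, 0.258, 0.966], [-1.0, -0.0, 0.0]]
contact_force: [-0.9, 0.3, 2.9]
finger_gap: 45.9
```

Contact, at the expected height of 45.5. Releasing and rising.

Call:
arm_command:
  moves: "0 0 0 0 0 0 0;0 0 0 0 0 0 0.3;0 0 0 0 0 0 0.6;0 0 0 0 0 0 1;0 0 0 0 0 0 1;0 0 0 0 0 0 1;-0.5 0 0 0 0 0 1;-1.5 0 0 0 0 0 1;-3 0 0 0 0 0 1;-5 0 0 0 0 0 1;-6 0 0 0 0 0 1;-6 0 0 0 0 0 1"

```text
clock: 16.05
tcp_pos: [611.7, -133.9, 203.8]
eef_rot: [[0.012, -0.966, 0.259], [-0.002, 0.259, 0.966], [-1.0, -0.012, 0.002]]
contact_force: [1.4, -0.4, -0.7]
finger_gap: 91.7
```

Run:
```python
from h import *
plan(480,340,290,137)
d=crop("wrist",130,0,400,260,2,"w8.png")
import pickle; pickle.dump(d,open("d8.pkl","wb"))
```

```text
t 16.05 shift [-3.54  9.96 16.95] turn [-12.4   -0.06   0.13] at [ 611.7 -133.9  203.8] gap 91.7 F [ 1.4 -0.4 -0.7] q7 91.0
```

View pics/w8.png

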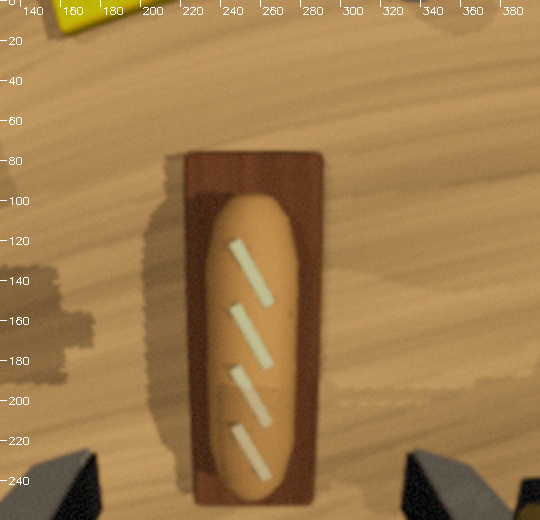

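Run:
```python
from h import *
import pickle; d=pickle.load(open("d8.pkl","rb"))
g=lambda X,Y:(130+(X+.5)/2-.5,(Y+.5)/2-.5)
P=np.array([fish(d,*g(*p),18)[:2] for p in [(185,152),(323,152),(313,505),(195,505)]]); print(P.round(1),P.mean(0)); e=np.roll(P,-1,0)-P; print(np.degrees(np.arctan2(e[:,1],e[:,0])),np.linalg.norm(e,axis=1))
for z,pts in ((40,[(252,193),(252,501)]),(41,[(208,330),(297,330)]),(62,[(252,272),(251,452)])):
    Q=np.array([fish(d,*g(*p),z)[:2] for p in pts]); print(Q.round(1),Q.mean(0).round(1),np.degrees(np.arctan2(*(Q[1]-Q[0])[::-1])), np.linalg.norm(Q[1]-Q[0]))
```

```text
[[ 500.2 -139.8]
 [ 518.8  -70. ]
 [ 718.2 -123.2]
 [ 699.3 -193.2]] [ 609.10960837 -131.54067798]
[  75.01613052  -14.95924989 -105.10404339  164.99091124] [ 72.24977548 206.30201697  72.42932021 206.15010254]
[[ 530.9 -111.8]
 [ 693.3 -155.4]] [ 612.1 -133.6] -15.032797331965135 168.13131544746946
[[ 591.6 -151.2]
 [ 603.4 -107.6]] [ 597.5 -129.4] 74.95062820529981 45.230254566413315
[[ 566.1 -121.3]
 [ 653.5 -145.2]] [ 609.8 -133.3] -15.351494838055835 90.57545399649965
```

Run:
```python
from h import *
plan(460,380,290,137)
```

```text
t 16.1 shift [-3.65 11.1  18.28] turn [-12.4   -0.04   0.09] at [ 610.5 -133.3  200.5] gap 91.9 F [-0.3  0.6 -0.5] q7 91.0
```

Call:
arm_command:
  moves: "-2 1 1.6 -1.2 0 0 1;-3.6 2 3.2 -2.4 0 0 1;-3.6 3 4.8 -3.6 0 0 1;-3.6 4 6.4 -4.8 0 0 1;-3.6 5 8 -6 0 0 1;-3.6 6 9.6 -7.2 0 0 1;-3.6 7 11.2 -8.4 0 0 1;-3.6 8 12.8 -9.6 0 0 1;-3.6 9 14.4 -10.8 0 0 1;-3.6 10 16 -12 0 0 1;-3.6 11 17.6 -12.4 0 0 1;-3.6 11.1 18.2 -12.4 0 0 1"

```text
clock: 17.1
tcp_pos: [470.6, 320.9, 284.8]
eef_rot: [[-0.001, -0.68, -0.733], [-0.001, -0.733, 0.68], [-1.0, 0.001, 0.0]]
contact_force: [1.6, -0.1, -0.7]
finger_gap: 92.0
```

Call:
arm_command:
  moves: "0 0 0 0 0 0 1;0 0 0 0 0 0 1;0 0 0 0 0 0 1;0 0 0 0 0 0 1"

```text
clock: 17.43
tcp_pos: [472.7, 317.9, 284.7]
eef_rot: [[-0.0, -0.683, -0.73], [-0.001, -0.73, 0.683], [-1.0, 0.001, -0.001]]
contact_force: [0.4, -0.3, 0.9]
finger_gap: 91.5
```

Run:
```python
from h import *
plan(414,334,130,137)
d=crop("wrist",130,0,400,260,2,"w9.png")
import pickle; pickle.dump(d,open("d9.pkl","wb"))
```

```text
t 17.43 shift [6.19 1.13 2.16] turn [-0.02 -0.01 -0.01] at [472.7 317.9 284.7] gap 91.5 F [ 0.4 -0.3  0.9] q7 96.0
```

View pics/w9.png

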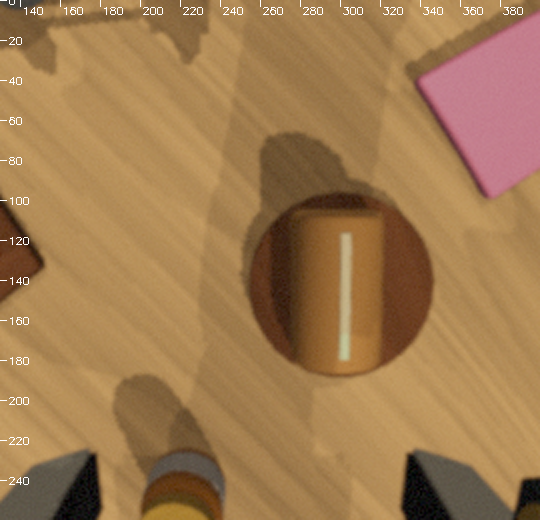

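The score runs (346,234)-(344,360), nearly in line with the jaws' normal. The round board's outline is 249..433 by 192..377.

Run:
```python
from h import *
import pickle; d=pickle.load(open("d9.pkl","rb"))
g=lambda X,Y:(130+(X+.5)/2-.5,(Y+.5)/2-.5)
Q=np.array([fish(d,*g(*p),80)[:2] for p in [(346,234),(344,360)]]); print(Q.round(1),Q.mean(0).round(1),np.degrees(np.arctan2(*(Q[1]-Q[0])[::-1])), np.linalg.norm(Q[1]-Q[0]))
Q=np.array([fish(d,*g(*p),18)[:2] for p in [(249,284),(433,284),(341,191),(341,377)]]); print(Q.round(1),Q.mean(0).round(1),(Q[:2].mean(0)+0).round(1),Q[2:].mean(0).round(1))
m=(414,334.5)
plan(414,334.5,130,137)
```

```text
[[389.7 308.4]
 [439.5 363.4]] [414.6 335.9] 47.822929945037224 74.17860484373264
[[456.  298.3]
 [361.2 384.2]
 [367.8 293.6]
 [453.5 390.5]] [409.6 341.7] [408.6 341.2] [410.6 342.1]
t 17.48 shift [6.19 1.12 2.18] turn [-0.02 -0.01 -0.01] at [472.8 317.8 284.9] gap 92.1 F [-0.   0.2  0.6] q7 96.0
```

Call:
arm_command:
  moves: "1 1.1 2.2 -0.1 0 0 1;2.5 1.1 2.2 -0.1 0 0 1;4 1.1 2.2 -0.1 0 0 1;5 1.1 2.2 -0.1 0 0 1;5.6 1.1 2.2 -0.1 0 0 1;5.8 1.1 2.2 -0.1 0 0 1;5.8 1.1 2.2 -0.1 0 0 1;5.8 1.1 2.2 -0.1 0 0 1;5.8 1.1 2.2 -0.1 0 0 1;5.8 1.1 2.2 -0.1 0 0 1"

```text
clock: 18.32
tcp_pos: [414.1, 337.4, 141.4]
eef_rot: [[0.002, -0.676, -0.737], [0.002, -0.737, 0.676], [-1.0, -0.003, -0.0]]
contact_force: [0.5, -0.0, 0.2]
finger_gap: 92.1
```

Run:
```python
from h import *
plan(414.3,335,48,137.4)
```

```text
t 18.32 shift [ 3.74  0.07 -0.07] turn [ 0.02 -0.    0.03] at [414.1 337.4 141.4] gap 92.1 F [ 0.5 -0.   0.2] q7 89.0
```

Call:
arm_command:
  moves: "1 0.05 0 0 0 0 1;2 0.05 0 0 0 0 1;2.8 0.05 0 0 0 0 1;3.3 0.05 0 0 0 0 1;3.6 0.05 0 0 0 0 1;3.7 0.05 0 0 0 0 1;3.7 0.05 0 0 0 0 1;3.7 0.05 0 0 0 0 1;3.7 0.05 0 0 0 0 -1;3.7 0.05 0 0 0 0 -1;3.7 0.05 0 0 0 0 -1;3.7 0.05 0 0 0 0 -1"
  newtons: 30

```text
clock: 19.32
tcp_pos: [412.5, 336.2, 47.9]
eef_rot: [[0.001, -0.675, -0.738], [0.0, -0.738, 0.675], [-1.0, -0.001, -0.0]]
contact_force: [0.0, -0.1, 0.1]
finger_gap: 69.8
```

Call:
arm_command:
  moves: "0 0 0 0 0 0 -1;0 0 0 0 0 0 -1;0 0 0 0 0 0 -1;0 0 0 0 0 0 -1;0 0 0 0 0 0 -1"

```text
clock: 19.73
tcp_pos: [412.6, 335.9, 47.7]
eef_rot: [[0.0, -0.675, -0.737], [-0.0, -0.737, 0.675], [-1.0, -0.0, -0.0]]
contact_force: [1.4, -3.1, 3.5]
finger_gap: 55.9
```

Run:
```python
from h import *
plan(610,128,150,80.3)
```

```text
t 19.73 shift [ -4.09   0.8  -11.44] turn [11.44 -0.    0.  ] at [412.6 335.9  47.7] gap 55.9 F [ 1.4 -3.1  3.5] q7 87.0
```

Call:
arm_command:
  moves: "-0.5 0 0 0 0 0 -1;-1.5 0 0 0 0 0 -1;-3 0 0 0 0 0 -1;-4.1 0.1 -1 1 0 0 -1;-4.1 0.2 -2.3 2.3 0 0 -1;-4.1 0.3 -3.6 3.6 0 0 -1;-4.1 0.4 -4.9 4.9 0 0 -1;-4.1 0.5 -6.2 6.2 0 0 -1;-4.1 0.6 -7.5 7.5 0 0 -1;-4.1 0.7 -8.8 8.8 0 0 -1;-4.1 0.8 -10.1 10.1 0 0 -1;-4.1 0.8 -11.4 11.4 0 0 -1"

```text
clock: 20.73
tcp_pos: [609.0, 127.5, 149.3]
eef_rot: [[-0.002, -0.985, 0.17], [-0.0, 0.17, 0.985], [-1.0, 0.002, -0.0]]
contact_force: [-0.4, 0.1, -2.6]
finger_gap: 55.8
```

Call:
arm_command:
  moves: "0 0 0 0 0 0 -1;0 0 0 0 0 0 -1;0 0 0 0 0 0 -1;0 0 0 0 0 0 -1"

```text
clock: 21.07
tcp_pos: [607.8, 130.5, 149.4]
eef_rot: [[-0.002, -0.987, 0.162], [0.001, 0.162, 0.987], [-1.0, 0.002, 0.001]]
contact_force: [-0.6, 0.3, -2.7]
finger_gap: 56.1
```

Run:
```python
from h import *
plan(609.5,127.5,48,80.2)
d=crop("wrist",130,0,400,260,2,"w10.png")
import pickle; pickle.dump(d,open("d10.pkl","wb"))
```

```text
t 21.07 shift [ 4.06 -0.09 -0.11] turn [ 0.1   0.01 -0.02] at [607.8 130.5 149.4] gap 56.1 F [-0.6  0.3 -2.7] q7 70.0
```

View pics/w10.png

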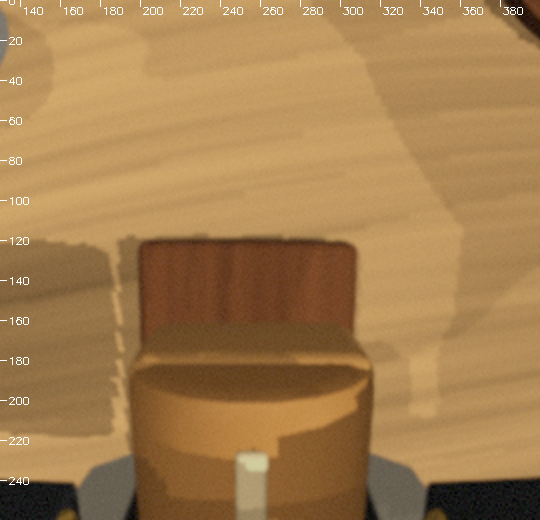

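Run:
```python
from h import *
import pickle; d=pickle.load(open("d10.pkl","rb"))
g=lambda X,Y:(130+(X+.5)/2-.5,(Y+.5)/2-.5)
Q=np.array([fish(d,*g(*p),18)[:2] for p in [(140,241),(356,240)]]); a=np.deg2rad(-9.9); print(Q.round(1),Q.mean(0),np.degrees(np.arctan2(*(Q[1]-Q[0])[::-1])),np.linalg.norm(Q[1]-Q[0]),Q.mean(0)+67*np.array([np.cos(a),np.sin(a)]))
```

```text
[[535.6  92. ]
 [550.9 187. ]] [543.23980203 139.51018744] 80.86425809489712 96.17203650085412 [609.24212689 127.99093772]
```

Call:
arm_command:
  moves: "0.8 -0.05 -0.1 0.1 0 0 -1;1.8 -0.05 -0.1 0.1 0 0 -1;2.8 -0.05 -0.1 0.1 0 0 -1;3.3 -0.05 -0.1 0.1 0 0 -1;3.7 -0.05 -0.1 0.1 0 0 -1;3.9 -0.05 -0.1 0.1 0 0 -1;3.95 -0.05 -0.1 0.1 0 0 -1;3.95 -0.05 -0.1 0.1 0 0 -1;3.95 -0.05 -0.1 0.1 0 0 -1;3.95 -0.05 -0.1 0.1 0 0 -1;3.95 -0.05 -0.1 0.1 0 0 -1"

```text
clock: 22.03
tcp_pos: [610.4, 126.3, 52.1]
eef_rot: [[0.001, -0.985, 0.173], [0.0, 0.173, 0.985], [-1.0, -0.001, 0.001]]
contact_force: [0.3, -0.1, -2.4]
finger_gap: 56.3
```

Run:
```python
from h import *
plan(609,127.6,47.7,80.3)
```

```text
t 22.03 shift [0.18 0.06 0.04] turn [-0.06  0.01  0.01] at [610.4 126.3  52.1] gap 56.3 F [ 0.3 -0.1 -2.4] q7 71.0
```

Call:
arm_command:
  moves: "0.04 0.05 0.04 -0.05 0 0 -1;0.08 0.05 0.04 -0.05 0 0 -1;0.12 0.05 0.04 -0.05 0 0 -1;0.14 0.05 0.04 -0.05 0 0 -1;0.14 0.05 0.04 -0.05 0 0 -1;0.14 0.05 0.04 -0.05 0 0 -1"

```text
clock: 22.53
tcp_pos: [608.7, 127.5, 47.7]
eef_rot: [[-0.0, -0.986, 0.169], [0.0, 0.169, 0.986], [-1.0, 0.0, 0.0]]
contact_force: [-1.0, 0.9, -1.5]
finger_gap: 55.6
```

Call:
arm_command:
  moves: "0.02 0 0 0 0 0 -1;0.02 0 0 0 0 0 -1;0.02 0 0 0 0 0 -1"

```text
clock: 22.78
tcp_pos: [608.7, 127.4, 47.7]
eef_rot: [[0.0, -0.986, 0.169], [0.0, 0.169, 0.986], [-1.0, -0.0, 0.0]]
contact_force: [-3.1, -0.2, 5.5]
finger_gap: 56.1
```

Contact at the expected height. Releasing.

Call:
arm_command:
  moves: "0 0 0 0 0 0 0.3;0 0 0 0 0 0 0.5;0 0 0 0 0 0 0.7;0 0 0 0 0 0 1;0 0 0 0 0 0 1;0 0 0 0 0 0 1;-0.5 0 0 0 0 0 1;-1.5 0 0 0 0 0 1;-3 0 0 0 0 0 1;-5 0 0 0 0 0 1;-6 0 0 0 0 0 1;-6 0 0 0 0 0 1"

```text
clock: 23.78
tcp_pos: [612.4, 127.9, 205.9]
eef_rot: [[0.011, -0.985, 0.169], [0.003, 0.169, 0.986], [-1.0, -0.011, 0.005]]
contact_force: [1.4, -0.1, -0.0]
finger_gap: 91.7
```

Run:
```python
from h import *
d=crop("wrist",130,0,400,260,2,"w11.png")
import pickle; pickle.dump(d,open("d11.pkl","wb"))
plan(399.9,-340.4,150,75)
```

```text
t 23.83 shift [  1.99   5.18 -19.89] turn [1.05 0.05 0.08] at [611.2 127.8 202.6] gap 92.0 F [ 0.6 -0.1 -0.6] q7 69.0
```

View pics/w11.png

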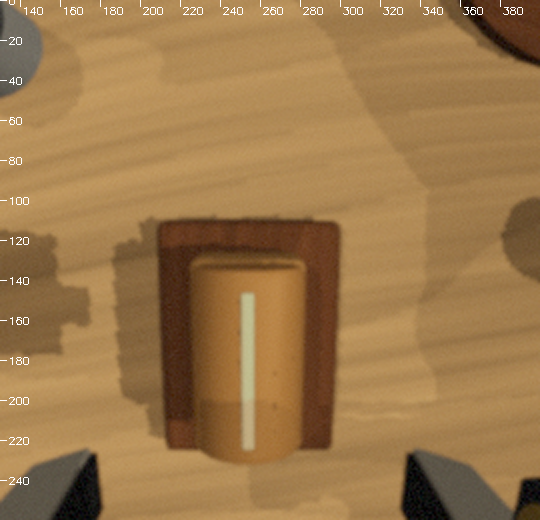

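Run:
```python
from h import *
import pickle; d=pickle.load(open("d11.pkl","rb"))
g=lambda X,Y:(130+(X+.5)/2-.5,(Y+.5)/2-.5)
for z,pts in ((18,[(160,222),(339,223),(330,449),(169,449)]),(80,[(248,293),(248,450)])):
    Q=np.array([fish(d,*g(*p),z)[:2] for p in pts]); e=np.roll(Q,-1,0)-Q; print(Q.mean(0).round(1),np.degrees(np.arctan2(e[:,1],e[:,0])).round(1), np.linalg.norm(e,axis=1).round(0))
```

```text
[609.5 128.2] [ 79.8  -9.9 -99.9 170.2] [ 96. 131.  95. 132.]
[609.5 127.4] [ -9.9 170.1] [75. 75.]
```

Call:
arm_command:
  moves: "-1 0.4 -1.6 0.1 0 0 1;-1.5 0.8 -3.2 0.2 0 0 1;-1.5 1.2 -4.8 0.3 0 0 1;-1.5 1.6 -6.4 0.4 0 0 1;-1.5 2 -8 0.5 0 0 1;-1.5 2.5 -9.6 0.6 0 0 1;-1.5 3 -11.2 0.7 0 0 1;-1.5 3.5 -12.8 0.8 0 0 1;-1.5 4 -14.4 0.9 0 0 1;-1.5 4.5 -16 1 0 0 1;-1.5 4.9 -17.6 1 0 0 1;-1.5 5 -19 1 0 0 1"

```text
clock: 24.83
tcp_pos: [402.9, -320.4, 234.6]
eef_rot: [[-0.001, -0.967, 0.254], [0.001, 0.254, 0.967], [-1.0, 0.001, 0.001]]
contact_force: [0.7, -0.9, -0.4]
finger_gap: 92.1
```

Call:
arm_command:
  moves: "0 0 -0.5 0 0 0 1;0 0.1 -0.8 0 0 0 1;0 0.1 -0.8 0 0 0 1;0 0.1 -0.8 0 0 0 1"

```text
clock: 25.17
tcp_pos: [398.0, -336.9, 234.3]
eef_rot: [[-0.001, -0.967, 0.253], [0.001, 0.253, 0.967], [-1.0, 0.001, 0.001]]
contact_force: [0.3, -0.2, 0.2]
finger_gap: 91.7
```

Run:
```python
from h import *
plan(399.9,-340.4,72,75)
d=crop("wrist",130,0,400,260,2,"w12.png")
plan(399.9,-340.4,72,75)
```

```text
t 25.17 shift [ 6.49 -0.12 -0.12] turn [ 0.06  0.01 -0.01] at [ 398.  -336.9  234.3] gap 91.7 F [ 0.3 -0.2  0.2] q7 118.0
t 25.22 shift [ 6.5  -0.1  -0.15] turn [ 0.08  0.01 -0.01] at [ 398.5 -336.3  234.4] gap 91.6 F [-0.8  0.3  0.5] q7 118.0
```

View pics/w12.png

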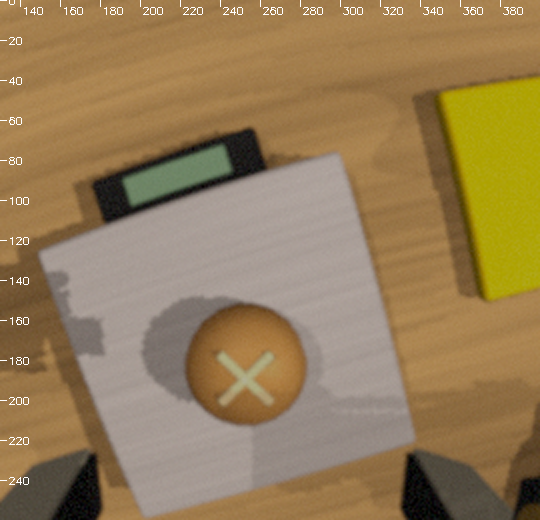

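The tin loaf is centred on its board to within 1 mm and aligned. The roll on the pan shows at (246,365) in the crop. I'll measure it to find its offset in the grip, since its exact centre matters for the placing.

Run:
```python
from h import *
d=imaging.get_image("wrist"); print(d["xyz"])
g=lambda X,Y:(130+(X+.5)/2-.5,(Y+.5)/2-.5)
print(fish(d,*g(246,378),89).round(1), np.mean([fish(d,*g(*p),65) for p in [(185,366),(307,366),(246,304),(246,426)]],0).round(1))
plan(399.9,-340.4,71,75)
```

```text
[ 319.00758605 -315.58829613  366.67657404]
[ 401.1 -339.7   89. ] [ 402.  -340.2   65. ]
t 25.27 shift [ 6.54 -0.09 -0.16] turn [ 0.09  0.01 -0.01] at [ 398.7 -336.2  234.5] gap 91.9 F [ 0.3  0.2 -0.2] q7 118.0
```

Roll at (401.3,-340). I'll descend to TCP z of about 71.

Call:
arm_command:
  moves: "1.5 -0.15 -0.15 0 0 0 1;3 -0.15 -0.15 0 0 0 1;4 -0.15 -0.15 0 0 0 1;4.5 -0.15 -0.15 0 0 0 1;4.5 -0.15 -0.15 0 0 0 1;4.5 -0.15 -0.15 0 0 0 1;4.5 -0.15 -0.15 0 0 0 1"

```text
clock: 25.85
tcp_pos: [401.6, -342.4, 123.3]
eef_rot: [[0.001, -0.968, 0.253], [-0.0, 0.253, 0.968], [-1.0, -0.001, -0.0]]
contact_force: [0.4, 0.2, 0.1]
finger_gap: 91.6
```

Run:
```python
from h import *
plan(401.3,-340,71,75)
```

```text
t 25.85 shift [2.09 0.04 0.09] turn [ 0.07 -0.    0.02] at [ 401.6 -342.4  123.3] gap 91.6 F [0.4 0.2 0.1] q7 123.0
```

Call:
arm_command:
  moves: "0.8 0 0.1 0 0 0 1;1.4 0 0.1 0 0 0 1;1.8 0 0.1 0 0 0 1;2 0 0.1 0 0 0 1;2.05 0 0.1 0 0 0 1;2.05 0 0.1 0 0 0 1;2.05 0 0.1 0 0 0 1;2.05 0 0.1 0 0 0 -1;2.05 0 0.1 0 0 0 -1;2.05 0 0.1 0 0 0 -1;2.05 0 0.1 0 0 0 -1;2.05 0 0.1 0 0 0 -1"
  newtons: 15

```text
clock: 26.85
tcp_pos: [401.2, -340.4, 71.1]
eef_rot: [[0.0, -0.967, 0.254], [-0.0, 0.254, 0.967], [-1.0, -0.0, -0.0]]
contact_force: [-0.8, 0.4, 1.6]
finger_gap: 63.7
```

Call:
arm_command:
  moves: "0 0 0 0 0 0 -1;0 0 0 0 0 0 -1;0 0 0 0 0 0 -1"

```text
clock: 27.1
tcp_pos: [401.3, -340.3, 71.1]
eef_rot: [[0.0, -0.967, 0.254], [-0.0, 0.254, 0.967], [-1.0, -0.0, 0.0]]
contact_force: [0.5, -0.2, 3.3]
finger_gap: 63.4
```

Run:
```python
from h import *
plan(409.3,341.4,200,75)
plan(600,0,200,75)
```

```text
t 27.1 shift [-5.16  6.62 26.46] turn [0.06 0.   0.  ] at [ 401.3 -340.3   71.1] gap 63.4 F [ 0.5 -0.2  3.3] q7 125.0
t 27.1 shift [-5.15 -4.23 15.19] turn [0.06 0.   0.  ] at [ 401.3 -340.3   71.1] gap 63.4 F [ 0.5 -0.2  3.3] q7 125.0
```

Call:
arm_command:
  moves: "-0.5 0 0 0 0 0 -1;-1.5 0 0 0 0 0 -1;-3 0 0 0 0 0 -1;-4.3 0 0 0 0 0 -1;-5.2 0 1 0 0 0 -1;-5.2 0 2.3 0 0 0 -1;-5.2 0 3.6 0 0 0 -1;-5.2 0 4.9 0 0 0 -1;-5.2 0 6.2 0 0 0 -1;-5.2 0 7.5 0 0 0 -1;-5.2 0 8.8 0 0 0 -1;-5.2 0 10.1 0 0 0 -1"

```text
clock: 28.1
tcp_pos: [465.3, -94.5, 200.9]
eef_rot: [[-0.0, -0.967, 0.254], [0.0, 0.254, 0.967], [-1.0, 0.0, 0.0]]
contact_force: [1.0, -0.2, -1.6]
finger_gap: 63.5
```

Call:
arm_command:
  moves: "0 0 1.3 0 0 0 -1;0 0 2.6 0 0 0 -1;0 0.4 3.9 0 0 0 -1;0 1 5.2 0 0 0 -1;0 1.6 6.5 0 0 0 -1;0 2.2 7.8 0 0 0 -1;0 2.8 9.1 0 0 0 -1;0 3.4 10.4 0 0 0 -1;0 4 11.7 0 0 0 -1;0 4.6 13 0 0 0 -1;0 5.2 14.3 0 0 0 -1;0 5.8 15.4 0 0 0 -1"

```text
clock: 29.1
tcp_pos: [422.2, 315.4, 200.8]
eef_rot: [[-0.0, -0.967, 0.253], [0.0, 0.253, 0.967], [-1.0, 0.0, 0.0]]
contact_force: [1.2, -0.3, -1.0]
finger_gap: 63.6
```

Run:
```python
from h import *
plan(409.3,341.4,150,75)
```

```text
t 29.1 shift [2.03 0.76 0.87] turn [ 0.06  0.   -0.  ] at [422.2 315.4 200.8] gap 63.6 F [ 1.2 -0.3 -1. ] q7 35.0
```

Call:
arm_command:
  moves: "0.3 0.4 0.4 0 0 0 -1;0.8 0.75 0.75 0 0 0 -1;1.5 0.75 0.75 0 0 0 -1;2 0.75 0.75 0 0 0 -1;2 0.75 0.75 0 0 0 -1;2 0.75 0.75 0 0 0 -1;2 0.75 0.75 0 0 0 -1;2 0.75 0.75 0 0 0 -1"

```text
clock: 29.77
tcp_pos: [410.2, 336.2, 151.9]
eef_rot: [[0.001, -0.967, 0.255], [0.001, 0.255, 0.967], [-1.0, -0.001, 0.001]]
contact_force: [0.5, 0.4, -0.6]
finger_gap: 64.0
```

Run:
```python
from h import *
plan(409.3,341.4,51,75)
d=crop("wrist",130,0,400,260,2,"w13.png"); print(d["xyz"])
plan(409.3,341.4,51,75)
import pickle; pickle.dump(d,open("d13.pkl","wb"))
```

```text
t 29.77 shift [4.04 0.09 0.19] turn [0.05 0.01 0.01] at [410.2 336.2 151.9] gap 64.0 F [ 0.5  0.4 -0.6] q7 33.0
[330.56510653 357.15461917 284.07167394]
t 29.82 shift [4.04 0.09 0.19] turn [0.05 0.02 0.01] at [410.2 336.2 151.9] gap 63.9 F [-0.1  0.3 -0.9] q7 33.0
```

View pics/w13.png

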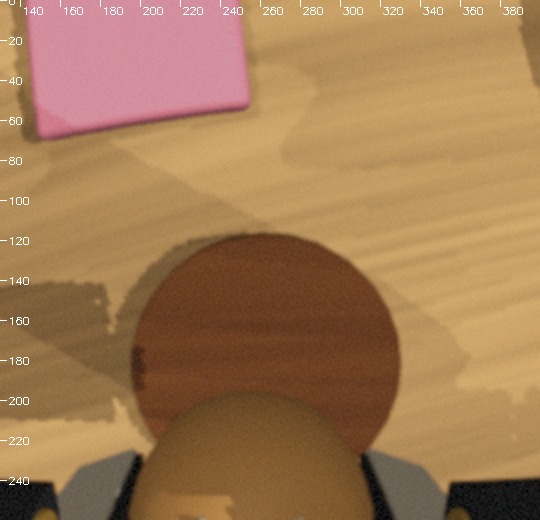

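Run:
```python
from h import *
import pickle; d=pickle.load(open("d13.pkl","rb"))
g=lambda X,Y:(130+(X+.5)/2-.5,(Y+.5)/2-.5)
P=np.array([fish(d,*g(*p),18)[:2] for p in [(132,362),(400,362),(266,233),(170,265),(362,264),(150,425),(383,425)]])
A=np.c_[2*P,np.ones(len(P))]; s=np.linalg.lstsq(A,(P**2).sum(1),rcond=None)[0]; print(s[:2],np.sqrt(s[2]+s[0]**2+s[1]**2))
```

```text
[407.01909636 344.5773394 ] 63.826688217306646
```

Call:
arm_command:
  moves: "0.8 0.1 0.1 0 0 0 -1;1.8 0.1 0.2 0 0 0 -1;2.8 0.1 0.2 0 0 0 -1;3.3 0.1 0.2 0 0 0 -1;3.7 0.1 0.2 0 0 0 -1;3.9 0.1 0.2 0 0 0 -1;3.95 0.1 0.2 0 0 0 -1;3.95 0.1 0.2 0 0 0 -1;3.95 0.1 0.2 0 0 0 -1;3.95 0.1 0.2 0 0 0 -1"

```text
clock: 30.65
tcp_pos: [409.0, 341.9, 53.2]
eef_rot: [[0.001, -0.967, 0.254], [0.001, 0.254, 0.967], [-1.0, -0.001, 0.002]]
contact_force: [-0.3, -0.3, -0.6]
finger_gap: 63.3
```

Run:
```python
from h import *
plan(408.8,342,49.2,75)
```

```text
t 30.65 shift [0.16 0.01 0.  ] turn [0.06 0.02 0.01] at [409.  341.9  53.2] gap 63.3 F [-0.3 -0.3 -0.6] q7 34.0
```

Call:
arm_command:
  moves: "0.02 0 0 0 0 0 -1;0.04 0 0 0 0 0 -1;0.06 0 0 0 0 0 -1;0.08 0 0 0 0 0 -1;0.08 0 0 0 0 0 -1;0.08 0 0 0 0 0 -1"

```text
clock: 31.15
tcp_pos: [408.5, 341.4, 50.2]
eef_rot: [[-0.0, -0.967, 0.254], [-0.0, 0.254, 0.967], [-1.0, 0.0, -0.0]]
contact_force: [0.8, -0.9, -0.7]
finger_gap: 63.3
```

Call:
arm_command:
  moves: "0.02 0 0 0 0 0 -1;0.02 0 0 0 0 0 -1;0.02 0 0 0 0 0 -1"

```text
clock: 31.4
tcp_pos: [408.5, 341.4, 49.7]
eef_rot: [[-0.0, -0.967, 0.254], [-0.0, 0.254, 0.967], [-1.0, 0.0, -0.0]]
contact_force: [-0.2, 0.2, -1.2]
finger_gap: 63.6
```

Call:
arm_command:
  moves: "0.02 0 0 0 0 0 -1;0.02 0 0 0 0 0 -1;0.02 0 0 0 0 0 -1"

```text
clock: 31.65
tcp_pos: [408.4, 341.5, 49.2]
eef_rot: [[-0.0, -0.967, 0.254], [0.0, 0.254, 0.967], [-1.0, 0.0, -0.0]]
contact_force: [-0.0, -0.0, -0.9]
finger_gap: 63.3
```

Call:
arm_command:
  moves: "0.015 0 0 0 0 0 -1;0.015 0 0 0 0 0 -1;0.015 0 0 0 0 0 -1"

```text
clock: 31.9
tcp_pos: [408.5, 341.5, 49.1]
eef_rot: [[0.0, -0.967, 0.254], [0.0, 0.254, 0.967], [-1.0, -0.0, 0.0]]
contact_force: [-1.1, -0.3, 3.9]
finger_gap: 63.7
```

Contact. Releasing and rising.

Call:
arm_command:
  moves: "0 0 0 0 0 0 0.5;0 0 0 0 0 0 0.7;0 0 0 0 0 0 1;0 0 0 0 0 0 1;0 0 0 0 0 0 1;0 0 0 0 0 0 1;-0.5 0 0 0 0 0 1;-1.5 0 0 0 0 0 1;-3 0 0 0 0 0 1;-5 0 0 0 0 0 1;-6 0 0 0 0 0 1;-6 0 0 0 0 0 1"

```text
clock: 32.9
tcp_pos: [411.1, 343.7, 205.6]
eef_rot: [[0.007, -0.967, 0.254], [0.008, 0.254, 0.967], [-1.0, -0.005, 0.009]]
contact_force: [0.9, 0.3, -0.0]
finger_gap: 92.4
```

Run:
```python
from h import *
d=crop("wrist",130,0,400,260,2,"w14.png")
import pickle; pickle.dump(d,open("d14.pkl","wb"))
d=imaging.get_image("side"); cv2.imwrite("pics/s9.png",d["image"][:,:,::-1])
plan(300,560,280,75)
```

```text
t 33.0 shift [-3.17  6.43  7.33] turn [0.06 0.04 0.02] at [409.  342.1 200.4] gap 91.6 F [-0.2 -0.5 -0.5] q7 32.0
```

View pics/w14.png

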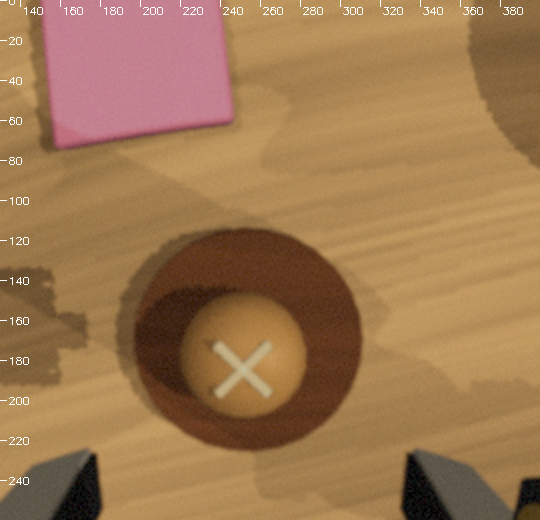

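Run:
```python
from h import *
import pickle; d=pickle.load(open("d14.pkl","rb"))
g=lambda X,Y:(130+(X+.5)/2-.5,(Y+.5)/2-.5)
for z,pts in ((18,[(135,340),(362,340),(248,228),(248,451)]),(43,[(180,354),(307,354),(243,291),(243,418)]),(67,[(242,370)])):
    P=np.array([fish(d,*g(*p),z)[:2] for p in pts])
    if len(P)>1:
        A=np.c_[2*P,np.ones(len(P))]; s=np.linalg.lstsq(A,(P**2).sum(1),rcond=None)[0]; print(s[:2],np.sqrt(s[2]+s[0]**2+s[1]**2))
    else: print(P)
```

```text
[409.27637035 344.13603221] 63.95634431475464
[408.39912758 341.5635841 ] 33.31299760851877
[[408.34625213 340.97529862]]
```

Call:
arm_command:
  moves: "-1 1 1 0 0 0 1;-2 2 2 0 0 0 1;-3 3 3 0 0 0 1;-3 4 4 0 0 0 1;-3 5 5 0 0 0 1;-3 6 6 0 0 0 1;-3 6.4 7 0 0 0 1;-3 6.4 7.3 0 0 0 1;-3 6.4 7.3 0 0 0 1;-3 6.4 7.3 0 0 0 1;-3 6.4 7.3 0 0 0 1"

```text
clock: 33.92
tcp_pos: [301.2, 556.9, 273.0]
eef_rot: [[-0.0, -0.967, 0.256], [-0.002, 0.256, 0.967], [-1.0, -0.0, -0.002]]
contact_force: [-0.1, 0.6, -0.4]
finger_gap: 92.0
```

Run:
```python
from h import *
d=crop("top",130,90,450,260,2,"t9.png")
print(env.get_state()["tcp_pos"])
```

```text
[301.14449677 556.94419705 273.41335097]
```

View pics/t9.png

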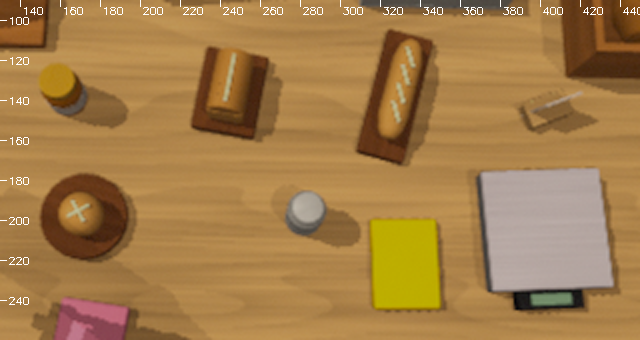

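The top view shows all three breads upright and centred on the right boards. The pan is empty and the jar, shaker and card are where they were. Handing in.

Run:
```python
from h import *
print(workorder.close_job())
```

```text
the job is handed in; nothing more can be done
None
```

All three breads are now on their own boards, right way up, and the job is handed in at about 34 s of the 120 s allowed. I parked the roll on the scale's pan and let go of it there. Then I moved the baton to the long board, the tin loaf to the short board, and the roll to the round board. Each bread was lowered until I felt contact before letting go.

| Bread | Offset from board centre | Angle to board's long side |
|---|---|---|
| Tin loaf | about 1 mm | within 0.5° |
| Baton | about 2–3 mm | within 0.5° |
| Roll | about 2–3 mm | – |

- **Final picture:** the last top picture shows the pan empty, and the jar, shaker and card where they were at the start. The arm was clear of everything.
- **Side camera:** it read up to 14 mm off from the top view for the far boards, so I did not use it.
- **Early wrist readings:** the first readings of the roll, the long board and the round board were about 6 mm off, because I paired a picture with a later arm pose. I found this and corrected it before placing anything, but the roll was nudged about 4 mm along its board when first gripped.
- **Round board:** measurements of its centre differed by about 3 mm between views, so the roll's offset is no more certain than that.
- **Contact forces:** the highest reading was about 15 N, when setting the roll on the pan. The final setdowns read 3–6 N.

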